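# Draw the flush bolt and open both leaves of the canteen cupboard

## Task

Open up the stainless crockery cupboard on the counter for restocking: swing its right-hand (overlapping) leaf clear, draw the brass flush bolt on the left-hand leaf down as far as it goes, then swing the left-hand leaf open too. The bolt's head hooks over its strike while the door buffer pushes the leaf out, so press the leaf home with your fingertips as you push the bolt down, and do not force it. Leave both leaves standing wide open, about square to the cupboard front or further, with the bolt still fully withdrawn and the hand clear. Do not shift or knock over the two pitchers beside it or the cutlery tray on its roof.

Things in the scene. Friction and masses are not known exactly. Their poses are not given: they have to be found in the camera images.
- cupboard: Fixed stainless cupboard, 460 mm wide, 180 deep, roof 291 mm high. Origin on the counter under the middle of the carcass front; -x points out of the front to the robot, +y to the left seen from the robot, z up. Two leaves hang ahead of the front, 2 to 38 mm ahead of it, 30 to 282 mm high. The right-hand (active) leaf's 3 mm skin laps over the left-hand one's edge and hides the bolt.
- active_leaf (a joint): Right-hand leaf, rad: 0 closed, grows as its free edge swings out to the robot, stop at 1.85. Must be opened first; may start slightly ajar. 0.8 kg, no latch, about 0.15 N m of hinge friction: stays where left.
- passive_leaf (a joint): Left-hand leaf, rad: 0 closed, grows as its free edge swings out, stop at 1.85. Weight and friction as the other. Held shut by the flush bolt until that is drawn about 17 mm. A sprung rubber buffer behind its free edge pushes that edge out with about 10 N; bolted, it rests some 4 mm out (0.019 rad) and can be pressed home to 0, a hard stop.
- flush_bolt (a joint): How far the bolt is drawn down, m: 0 to 0.004 at the start (shot), 0.020 at its lower stop (fully withdrawn). Its mushroom head hooks over the strike and cannot be drawn while the leaf rests out on its buffer; with the leaf pressed in by 3 mm or more it slides with 5 N of friction. Stays where left.
- active_handle (a point): Gripping point of the right-hand leaf's T-bar pull: upright round bar 12 mm thick, axis 35 mm ahead of the leaf's skin, 135 to 280 mm high. The point is on the axis, 262 mm high; the bar is free above its upper post (10 mm thick, at 238 mm). 200 mm from the hinge across the leaf. Axes turn with the leaf (-x out of its outer face).
- passive_handle (a point): The same on the left-hand leaf's T-bar pull (same bar, heights, post), 140 mm from its hinge across the leaf.
- active_hinge (a point): On the right-hand leaf's upright hinge axis, 262 mm high; 19 mm ahead of the carcass front and 225 mm right of its middle.
- passive_hinge (a point): On the left-hand leaf's upright hinge axis, 262 mm high; 19 mm ahead of the carcass front and 225 mm left of its middle.
- bolt_thumb (a point): Centre of the flush bolt's brass thumb piece, a block 12 mm (x) by 12 (y) by 12 high standing out of the stile face. Starts 248 to 252 mm high, slides straight down to 232; free below. Push it down from above with closed fingertips, never pinch it; its middle is 34 mm from the main panel's edge. The stop is hard: over 40 N on it is forcing. Axes as the left-hand leaf's.
- stile (a point): Middle of the face of the left-hand leaf's meeting stile at its top edge, 282 mm high: press here (above the thumb piece) to push the leaf home. The stile is 50 mm wide, its face 18 mm ahead of the carcass (leaf home); the main panel on its left stands 20 mm prouder, on its right is its free edge. Uncovered once the right-hand leaf is open.
- strike (a point): Middle of the front edge, top face, of the fixed strike plate: 50 mm wide, 285 to 291 mm high, above the stile; it reaches 17.5 mm ahead of the carcass, just short of the stile's face. The bolt's head stands up through its hole.
- bolt_tip (a point): Top of the bolt's brass head (12 mm across, 6.5 high, on a 7 mm rod), 302 mm high with the bolt at 0; it shows above the strike plate while shot and is level with the leaf's top when fully withdrawn.
- blue_pitcher_mid (a point): Blue plastic pitcher upside down on the counter right of the cupboard, 112 mm across, 190 mm tall, handle to one side; point on its axis half-way up.
- orange_pitcher_mid (a point): Orange plastic pitcher upside down on the counter left of the cupboard, 100 mm across, 165 mm tall, handle to one side; point on its axis half-way up.
- tray_mid (a point): White plastic tray of cutlery, 105 x 200 x 24 mm, lying loose on the rear of the cupboard's roof; its centre.

How it is judged:
By the outcome, as a careful person would: the job done as asked, in the order asked, and still so for the second after the job is handed in, with the robot touching nothing.
It also fails if it takes over 72 s, if anything falls off the work surface, if the arm or the gripper's body presses on something with over 40 N, if the wrist force passes 120 N, or if a joint passes its speed limit or range.

## Robot

A 6-joint arm with a two-finger parallel gripper is mounted at the origin on the work surface. World frame = base frame: x ahead of the robot, y to its left, z up, the work surface at z = 0. Lengths are in mm, angles in degrees, forces in N, time in s.
With the tool pointing down it reaches from about 300 to 850 mm from the base axis. Payload 4.2 kg.
Tool frame: the origin (TCP) lies on the centre line of the jaws, within the pads' length; the fingertips stand 14 mm ahead of it and the grasp point (between the pads) lies 5 mm behind it; z points along the fingers, y is the line along which they close (so a half turn about z gives the same grasp; the last joint's range is limited). The gripper opens to 91 mm and grips with 3 to 60 N. Pads are 32 mm wide; open, the fingers measure 118 mm over their backs; the gripper's body (76 mm by 178 mm) begins 60 mm behind the grasp point.
Start: joints at [-77.12, 18.312, 89.639, -0, 72.044, -1.146], TCP at [139.36, -557.871, 227.976] pointing down, gripper open.
Joint ranges: [-177.97, 177.97], [-48.28, 115.42], [12.27, 149.76], [-77.06, 257.06], [2.81, 150.46], [-146.56, 146.56]. Speed limits (degrees/s): [147.25, 147.25, 180, 180, 180, 180].

## Interface

Orientations are given as [roll, pitch, yaw] about the fixed x, y, z axes, in that order (R = Rz(yaw) Ry(pitch) Rx(roll)).
In Python, from workcell import env gives the robot as it stands.
- The arm moves only by the tool arm_command, never from a script. Its argument "motion" is a list of rows, each an object with "offset": the shift along the tool's x, y, z in m, a list of three; "spin": the turn about the tool's z in rad. In form: [{"offset": [tx, ty, tz], "spin": spin}, ...]. A call has 1 to 5 rows; each row shifts and turns the commanded pose from where the row before left it, along the tool's axes as they then stand; what a row does not reach is not made up. A row lasts 1/8 s, in which the tool goes at most 62.5 mm and 10.7 degrees, less where a joint would pass 70% of its speed; a pose out of reach is approached as far as the arm can. A call with a gripper value outside its range is refused whole. "jaw" is the finger opening in m, from 0 to 0.0912, set as the call begins (left out, the last holds). The fingers move at their own pace and stop on an object; "newtons" is the grip in N (left out, the last holds). Time passes only in rows, so rows that do not move let the fingers close. It gives the time, the measured TCP pose, the force, the opening and the grip force at its end, in the units of the state.
- env.state(): the state, without advancing time (a new reading comes with each control period).
- env.grab_frame(name): name is "scene" or "side" or "wrist"; returns (picture, depth): 420x560x3 uint8, blue, green, red; 420x560 float32, mm along the optical axis (not along the pixel's ray), 0 where there is no reading.
- env.camera_model(name): a dict with "fx", "fy", "cx", "cy" (pixels), "eye" and "rotation" of the camera in the world; the wrist camera has in their place "hand_eye" (4x4, takes a point from camera to tool coordinates, whose origin is the TCP and whose axes are the flange's). Camera axes: x right, y down, z forward; pixel columns grow to the right and rows downward; lengths in mm; the calibration is good to about 2 mm. A picture is of the moment at which its call begins: read the wrist's pose just before it. camera_model takes no time and is no camera call.
- env.job_done(): hands the job in; it is judged then, once.
Trained networks look in the newest picture that a camera, given by its name, has taken for a name from the list of things; names that differ only in an ending like _2 or _b are one class to them, and where a whole thing is asked for, a point or a joint stands for the part that bears it (a point fixed in the world has none). Each returns a list of dicts, best first, with "score" (0 to 1); they miss things now and then, are a little off and sometimes report something else, mostly with a low value. They report only what shows in the picture. A call takes as long as a camera call.
- env.boxes_of(camera, target): "bbox" ([left, top, right, bottom] in pixels, round what is visible of it).
- env.pinpoint(camera, target): "location" ([column, row] in pixels: a listed point, or the origin of a listed thing).
The state is a dict: "time_s": time; "qpos": joint angles; "qvel": joint speeds; "effort": joint torques, N m; "ee_pos": TCP position; "ee_rot": TCP orientation; "force": force on the tool from outside, world axes, zero at the start; "torque": the same for the moment, N m; "gripper_width": finger opening in mm; "gripper_force": force on a finger pad.
Only numpy, scipy, OpenCV 4.12 (cv2) and the standard library are available. Lean on these libraries where they do the work, as an engineer would, in place of code of your own. Each camera call takes 0.05 s, during which the arm holds its last target. There are 200 camera calls.

## Working session

There is one attempt and no reset: what is moved stays moved. The work goes in short steps, Python scripts to look and compute and a tool call to move; the robot and the scene stay as the last step left them, time stands still between calls to the robot, and variables do not carry over. Pictures are saved under pics/ and viewed, at most 10 in all, crops included, and the job is handed in when it is done.

Besides the shell and the picture viewer there is one more tool, called after "Request:" by a JSON object that holds its "api" and its "payload". arm_command: Moves the arm, as the interface text tells. Its arguments: {"type":"object","properties":{"motion":{"type":"array"},"jaw":{"type":"number"},"newtons":{"type":"number"}},"required":["motion"]}

```bash
mkdir -p pics; ls; cat > h.py <<'E'
import numpy as np, cv2
from workcell import env
from scipy.spatial.transform import Rotation as R
def world(cam,u,v,d,st=None):
    m=env.camera_model(cam)
    p=np.array([(u-m['cx'])/m['fx']*d,(v-m['cy'])/m['fy']*d,d])
    if 'eye' in m: return np.array(m['rotation'])@p+np.array(m['eye'])
    st=st or env.state()
    q=np.array(m['hand_eye'])@np.r_[p,1]
    return R.from_euler('xyz',st['ee_rot'],degrees=True).as_matrix()@q[:3]+np.array(st['ee_pos'])
def pp(cam,names,depth):
    for n in names:
        for r in env.pinpoint(cam,n)[:1]:
            u,v=r['location']; ui,vi=int(round(u)),int(round(v))
            w=depth[max(0,vi-2):vi+3,max(0,ui-2):ui+3]; w=w[w>0]
            d=np.median(w) if w.size else 0
            print(cam,n,np.round([u,v]),round(r['score'],2),'d',round(float(d)),np.round(world(cam,u,v,d)))
E
python3 - <<'E'
from h import *
print(env.state())
N=['cupboard','active_handle','passive_handle','active_hinge','passive_hinge','strike','bolt_tip','blue_pitcher_mid','orange_pitcher_mid','tray_mid']
ims=[]
for c in ['scene','side']:
    i,d=env.grab_frame(c); ims.append(i); pp(c,N,d); print(env.camera_model(c))
    cv2.imwrite(f'pics/{c}0.png',i)
E
```

```text
pics
{'time_s': 0.0, 'qpos': array([-7.71187296e+01,  1.83502743e+01,  8.97077480e+01, -1.44830519e-03,
        7.20438005e+01, -1.14581900e+00]), 'qvel': array([-0.02536146,  0.07713199, -0.02013353,  0.01999135,  0.00755668,
       -0.06986971]), 'effort': array([-4.73939019e-05, -4.12464237e+01, -2.31975389e+01,  7.29007297e-02,
        4.58333921e-02, -1.52636926e-04]), 'ee_pos': array([ 139.25274694, -557.37338646,  227.12487431]), 'ee_rot': array([-1.79898170e+02, -6.59458738e-04,  1.40275366e+01]), 'force': array([-0.41936554, -0.45462315,  0.83248335]), 'torque': array([-0.04747685,  0.00840083,  0.00963086]), 'gripper_force': 0.0, 'gripper_width': 91.4068585021206}
scene active_handle [256. 183.] 0.93 d 1280 [67005. 65361. 67136.]
scene passive_handle [294. 167.] 0.75 d 1319 [53311. 51667. 53442.]
scene active_hinge [219. 244.] 0.96 d 1176 [75291. 73647. 75422.]
scene passive_hinge [346. 154.] 0.93 d 1316 [31903. 30259. 32034.]
scene strike [283. 190.] 0.86 d 1594 [69798. 68154. 69929.]
scene bolt_tip [284. 192.] 0.43 d 1234 [53928. 52284. 54059.]
scene blue_pitcher_mid [128
[... 634 characters left out ...]
e [292. 163.] 0.69 d 1299 [-215922. -215334. -215363.]
side passive_hinge [233. 243.] 0.74 d 984 [-144660. -144072. -144101.]
side strike [268. 189.] 0.92 d 1155 [-183203. -182615. -182644.]
side bolt_tip [339. 177.] 0.47 d 1515 [-275848. -275260. -275290.]
side blue_pitcher_mid [342. 177.] 0.9 d 1514 [-277297. -276709. -276739.]
side orange_pitcher_mid [232. 360.] 0.79 d 852 [-125357. -124769. -124799.]
side tray_mid [217. 186.] 0.6 d 1147 [-162377. -161789. -161818.]
{'fx': 380.88126262788325, 'fy': 380.88126262788325, 'cx': 282.1481885621903, 'cy': 214.4247257963533, 'eye': array([360.51494856, 948.4441838 , 918.80018622]), 'rotation': array([-126.82050759,   -1.31839557, -163.52262362])}
```

```bash
sed -i "s/return np.array(m\['rotation'\])@p/return R.from_euler('xyz',m['rotation'],degrees=True).as_matrix()@p/" h.py
python3 - <<'E'
from h import *
N=['cupboard','active_handle','passive_handle','active_hinge','passive_hinge','strike','bolt_tip','blue_pitcher_mid','orange_pitcher_mid','tray_mid']
ims=[]
for c in ['scene','side','wrist']:
    i,d=env.grab_frame(c); ims.append(i); np.save(f'/tmp/{c}.npy',d)
    if c!='wrist': pp(c,N,d)
a=np.vstack([cv2.resize(x,(400,300)) for x in ims[:2]])
a=np.hstack(ims[:2])[60:400]; a=np.vstack([ims[0][60:360,60:460],ims[1][100:400,100:500]])
cv2.imwrite('pics/a.png',np.hstack([cv2.resize(ims[0][60:360,60:460],(400,300)),cv2.resize(ims[1][110:410,100:500],(400,300))]))
print(env.camera_model('wrist'))
E
```

```text
scene active_handle [256. 181.] 0.79 d 1275 [581.   9. 276.]
scene passive_handle [338. 207.] 0.7 d 1201 [798.  94. 296.]
scene active_hinge [219. 244.] 0.9 d 1175 [ 659. -189.  269.]
scene passive_hinge [346. 154.] 0.81 d 1314 [689. 247. 282.]
scene strike [283. 188.] 0.91 d 1599 [508. 184.   2.]
scene bolt_tip [284. 191.] 0.59 d 1235 [665.  31. 292.]
scene blue_pitcher_mid [128. 289.] 0.84 d 1226 [ 544. -416.  164.]
scene orange_pitcher_mid [368. 145.] 0.64 d 1545 [637. 445. 118.]
scene tray_mid [338. 208.] 0.96 d 1199 [801.  92. 296.]
side active_handle [295. 200.] 0.7 d 1170 [581.   8. 255.]
side passive_handle [272. 216.] 0.78 d 1153 [636.  71. 223.]
side active_hinge [294. 165.] 0.6 d 1291 [ 631. -155.  281.]
side passive_hinge [234. 240.] 0.94 d 977 [676. 267. 278.]
side strike [263. 188.] 0.56 d 1148 [676.  34. 292.]
side bolt_tip [269. 200.] 0.45 d 1120 [644.  70. 281.]
side blue_pitcher_mid [338. 180.] 0.67 d 1524 [ 498. -370.  122.]
side orange_pitcher_mid [232. 361.] 0.68 d 854 [590. 509. 142.]
side tray_mid [214. 186.] 0.88 d 1123 [809.  92. 308.]
{'fx': 319.2980575136026, 'fy': 319.2980575136026, 'cx': 284.3980742327513, 'cy': 210.41616391837985, 'hand_eye': array([[ 4.31907029e-04, -9.66546351e-01, -2.56491645e-01,
         7.41071072e+01],
       [ 9.99999578e-01,  6.25516800e-04, -6.73254423e-04,
        -1.91952760e-01],
       [ 8.11171439e-04, -2.56491246e-01,  9.66546213e-01,
        -1.57255527e+02],
       [ 0.00000000e+00,  0.00000000e+00,  0.00000000e+00,
         1.00000000e+00]])}
```

View pics/a.png

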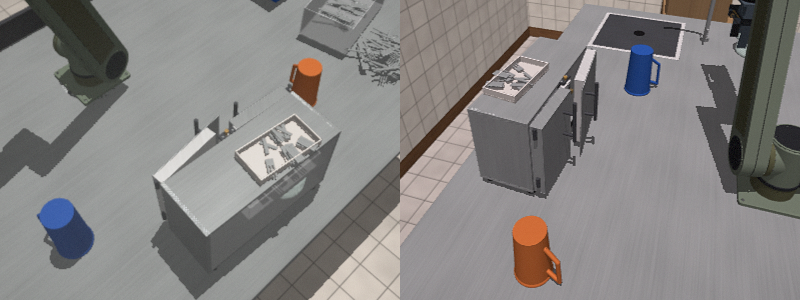

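```bash
cat >> h.py <<'E'
def cloud(c,d,st=None):
    m=env.camera_model(c); v,u=np.nonzero(d>0); z=d[v,u]
    p=np.c_[(u-m['cx'])/m['fx']*z,(v-m['cy'])/m['fy']*z,z]
    if 'eye' in m: return p@R.from_euler('xyz',m['rotation'],degrees=True).as_matrix().T+m['eye']
    H=np.array(m['hand_eye']); q=p@H[:3,:3].T+H[:3,3]
    return q@R.from_euler('xyz',st['ee_rot'],degrees=True).as_matrix().T+st['ee_pos']
E
python3 - <<'E'
from h import *
from scipy.optimize import minimize
for c in ['scene','side']:
    P=cloud(c,np.load(f'/tmp/{c}.npy')); P=P[(P[:,0]>450)&(P[:,0]<1000)&(abs(P[:,1]-30)<330)]
    h,e=np.histogram(P[:,2],np.arange(260,320,2)); print(c,dict(zip(e[:-1].astype(int).tolist(),h.tolist())))
    z0=e[:-1][np.argmax(h)]+1
    T=P[(P[:,2]>z0-5)&(P[:,2]<z0+40)]
    x0=T[T[:,0]>690]
    r=cv2.minAreaRect(x0[:,:2].astype(np.float32)); print(r)
    # front edge by y-bins, and leaf tops
    L=P[(P[:,2]>z0-14)&(P[:,2]<z0+14)]
    for y in range(-210,260,30):
        b=L[abs(L[:,1]-y)<5]
        b=b[np.argsort(b[:,0])]
        print(y, np.round([b[:,0].min(),b[:,0].max()]) if len(b) else '', np.round(b[:6,[0,2]]).tolist() if len(b) else '')
for c,cc in [('scene',(128,270)),('side',(340,180))]: pass
for c in ['scene','side']:
    P=cloud(c,np.load(f'/tmp/{c}.npy'))
    for nm,zt,x,y in [('blue',190,550,-410),('orange',165,610,500)]:
        Q=P[(abs(P[:,2]-zt)<4)&(np.hypot(P[:,0]-x,P[:,1]-y)<130)]
        if len(Q): print(c,nm,len(Q),cv2.minEnclosingCircle(Q[:,:2].astype(np.float32)))
E
```

```text
scene {260: 79, 262: 80, 264: 79, 266: 84, 268: 76, 270: 79, 272: 92, 274: 101, 276: 167, 278: 406, 280: 701, 282: 606, 284: 293, 286: 759, 288: 2446, 290: 3123, 292: 1847, 294: 796, 296: 346, 298: 159, 300: 147, 302: 147, 304: 147, 306: 138, 308: 201, 310: 239, 312: 264, 314: 207, 316: 81}
((777.6000366210938, 31.955215454101562), (465.8791198730469, 186.35415649414062), 88.41350555419922)
-210  
-180 [630. 850.] [[630.0, 279.0], [632.0, 278.0], [632.0, 283.0], [633.0, 283.0], [634.0, 284.0], [634.0, 279.0]]
-150 [628. 853.] [[628.0, 278.0], [628.0, 280.0], [630.0, 278.0], [630.0, 280.0], [631.0, 280.0], [633.0, 282.0]]
-120 [627. 856.] [[627.0, 281.0], [627.0, 281.0], [628.0, 284.0], [628.0, 280.0], [629.0, 280.0], [629.0, 282.0]]
-90 [622. 856.] [[622.0, 280.0], [623.0, 279.0], [625.0, 284.0], [626.0, 282.0], [627.0, 281.0], [627.0, 280.0]]
-60 [621. 857.] [[621.0, 281.0], [622.0, 284.0], [622.0, 282.0], [623.0, 280.0], [623.0, 283.0], [623.0, 282.0]]
-30 [618. 860.] [[618.0, 280.0], [618.0, 279.0], [618.0, 280.0], [621.0, 281.0], [621.0, 281.0], [622.0, 280.0]]
0 [579. 862.] [[57
[... 2724 characters left out ...]
0, 279.0], [650.0, 282.0], [650.0, 281.0], [651.0, 282.0]]
180 [650. 868.] [[650.0, 281.0], [650.0, 278.0], [651.0, 278.0], [651.0, 282.0], [652.0, 280.0], [652.0, 281.0]]
210 [651. 870.] [[651.0, 283.0], [653.0, 283.0], [656.0, 281.0], [657.0, 285.0], [657.0, 282.0], [660.0, 282.0]]
240 [654. 870.] [[654.0, 282.0], [655.0, 282.0], [655.0, 283.0], [657.0, 282.0], [657.0, 283.0], [657.0, 281.0]]
scene blue 771 ((501.1991882324219, -414.17474365234375), 45.4826774597168)
scene orange 318 ((610.0648803710938, 474.9631652832031), 41.82870864868164)
side blue 210 ((495.391845703125, -412.534423828125), 46.615203857421875)
side orange 843 ((607.7758178710938, 474.7882385253906), 40.94220733642578)
```

```bash
cat >> h.py <<'E'
def plan(wps,vmax=58,wmax=10,st=None):
    st=st or env.state(); p=np.array(st['ee_pos']); y=st['ee_rot'][2]; rows=[]
    for w in wps:
        w=np.array(w,float); n=max(1,int(np.ceil(max(np.linalg.norm(w[:3]-p)/vmax,abs(w[3]-y)/wmax))))
        dp=(w[:3]-p)/n; dy=(w[3]-y)/n
        for _ in range(n):
            a=np.radians(y); c,s=np.cos(a),np.sin(a)
            rows.append('{"offset":[%.3f,%.3f,%.3f],"spin":%.3f}'%((c*dp[0]+s*dp[1])/1e3,(s*dp[0]-c*dp[1])/1e3,-dp[2]/1e3,-np.radians(dy))); y+=dy
        p=w[:3]; y=w[3]
    for i in range(0,len(rows),5): print('['+','.join(rows[i:i+5])+']')
E
python3 -c "
from h import *
plan([(139,-557,330,14),(575,5,380,95)])"
```

```text
[{"offset":[-0.000,-0.000,-0.051],"spin":0.000},{"offset":[-0.000,-0.000,-0.051],"spin":0.000},{"offset":[0.043,-0.034,-0.004],"spin":-0.109},{"offset":[0.046,-0.029,-0.004],"spin":-0.109},{"offset":[0.049,-0.024,-0.004],"spin":-0.109}]
[{"offset":[0.052,-0.018,-0.004],"spin":-0.109},{"offset":[0.053,-0.013,-0.004],"spin":-0.109},{"offset":[0.054,-0.007,-0.004],"spin":-0.109},{"offset":[0.055,-0.001,-0.004],"spin":-0.109},{"offset":[0.054,0.005,-0.004],"spin":-0.109}]
[{"offset":[0.054,0.011,-0.004],"spin":-0.109},{"offset":[0.052,0.017,-0.004],"spin":-0.109},{"offset":[0.050,0.022,-0.004],"spin":-0.109},{"offset":[0.047,0.028,-0.004],"spin":-0.109},{"offset":[0.044,0.033,-0.004],"spin":-0.109}]
```

Request:
{"api": "arm_command", "payload": {"motion": [{"offset": [0,0,-0.051],"spin": 0},{"offset": [0,0,-0.051],"spin": 0},{"offset": [0.043,-0.034,-0.004],"spin": -0.109},{"offset": [0.046,-0.029,-0.004],"spin": -0.109},{"offset": [0.049,-0.024,-0.004],"spin": -0.109}], "jaw": 0.03}}

```text
time_s: 2.88
ee_pos: [239.8, -426.7, 342.2]
ee_rot: [180.0, -0.0, 32.9]
force: [1.1, -0.5, 0.8]
gripper_width: 44.0
gripper_force: 0.0
```

Request:
{"api": "arm_command", "payload": {"motion": [{"offset": [0.052,-0.018,-0.004],"spin": -0.109},{"offset": [0.053,-0.013,-0.004],"spin": -0.109},{"offset": [0.054,-0.007,-0.004],"spin": -0.109},{"offset": [0.055,-0.001,-0.004],"spin": -0.109},{"offset": [0.054,0.005,-0.004],"spin": -0.109}]}}

```text
time_s: 3.5
ee_pos: [406.4, -209.7, 362.3]
ee_rot: [179.9, 0.0, 64.2]
force: [0.2, 0.5, 0.1]
gripper_width: 30.3
gripper_force: 0.0
```

Request:
{"api": "arm_command", "payload": {"motion": [{"offset": [0.054,0.011,-0.004],"spin": -0.109},{"offset": [0.052,0.017,-0.004],"spin": -0.109},{"offset": [0.05,0.022,-0.004],"spin": -0.109},{"offset": [0.047,0.028,-0.004],"spin": -0.109},{"offset": [0.044,0.033,-0.004],"spin": -0.109}]}}

```text
time_s: 4.12
ee_pos: [574.2, 7.1, 382.2]
ee_rot: [180.0, 0.0, 95.4]
force: [0.8, -1.1, 0.3]
gripper_width: 29.9
gripper_force: 0.0
```

```bash
python3 - <<'E'
from h import *
env.grab_frame('side')
st=env.state(); print(st['time_s'],st['ee_pos'],st['ee_rot'],st['gripper_width'])
i,d=env.grab_frame('wrist'); np.save('/tmp/w.npy',d)
pp('wrist',['active_handle','passive_handle','strike','bolt_tip','stile','bolt_thumb','active_hinge','passive_hinge'],d)
P=cloud('wrist',d,st)
Q=P[(P[:,2]>270)&(P[:,2]<288)&(abs(P[:,0]-580)<25)&(abs(P[:,1]-9)<50)]
print(len(Q), np.round(Q.mean(0)) if len(Q) else '', np.round(Q.min(0)) if len(Q) else '', np.round(Q.max(0)) if len(Q) else '')
cv2.imwrite('pics/w1.png',i)
E
```

```text
4.175 [578.02278445  12.54353753 381.20207097] [179.78719799  -0.28855424  95.83469906] 30.165361207697842
wrist active_handle [284. 216.] 0.65 d 269 [576.   7. 280.]
wrist passive_handle [339.  77.] 0.69 d 241 [606. 118. 280.]
wrist strike [393. 203.] 0.69 d 259 [662.  26. 287.]
wrist bolt_tip [406. 208.] 0.58 d 246 [666.  25. 301.]
wrist stile [388. 188.] 0.67 d 263 [658.  35. 281.]
wrist bolt_thumb [371. 192.] 0.94 d 287 [651.  27. 258.]
181 [581.   9. 279.] [575.   2. 270.] [586.  14. 282.]
```

View pics/w1.png

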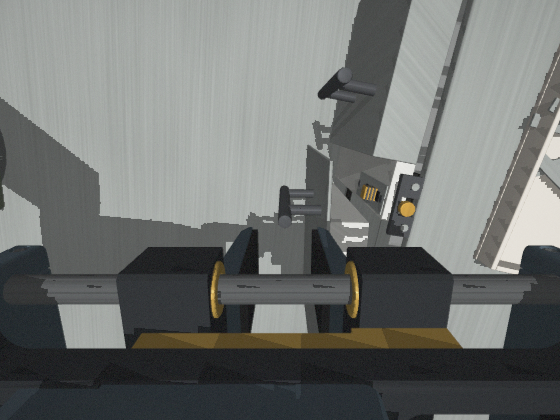

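```bash
python3 -c "
from h import *
plan([(580,8,365,95.4),(580,8,262,95.4)],40)"
```

```text
[{"offset":[0.003,0.007,0.017],"spin":-0.005},{"offset":[0.000,0.000,0.034],"spin":-0.000},{"offset":[0.000,0.000,0.034],"spin":-0.000},{"offset":[0.000,0.000,0.034],"spin":-0.000}]
```

Request:
{"api": "arm_command", "payload": {"motion": [{"offset": [0.003,0.007,0.017],"spin": 0},{"offset": [0,0,0.025],"spin": 0},{"offset": [0,0,0],"spin": 0},{"offset": [0,0,0],"spin": 0}]}}

```text
time_s: 5.12
ee_pos: [580.3, 9.1, 340.2]
ee_rot: [180.0, 0.0, 95.2]
force: [0.3, 0.1, 0.7]
gripper_width: 29.8
gripper_force: 0.0
```

```bash
python3 - <<'E'
from h import *
for k in range(3):
    st=env.state(); print(st['time_s'],st['ee_pos'],st['ee_rot'])
    i,d=env.grab_frame('wrist')
    P=cloud('wrist',d,st)
    Q=P[(P[:,2]>272)&(P[:,2]<288)&(abs(P[:,0]-580)<20)&(abs(P[:,1]-9)<25)]
    print(len(Q), np.round(Q.mean(0)), np.round(Q.min(0)) , np.round(Q.max(0)))
P=P[(P[:,2]>277)&(P[:,2]<286)]
for y in range(-40,80,10):
    b=P[(abs(P[:,1]-y)<3)&(P[:,0]>595)]; print(y,len(b),np.round(np.sort(b[:,0])[:3]))
pp('wrist',['active_handle','passive_handle','bolt_tip','stile','bolt_thumb'],d)
cv2.imwrite('pics/w2.png',i)
E
```

```text
5.125 [580.3292239    9.14408261 340.20297969] [1.79974388e+02 4.13029722e-03 9.52014494e+01]
243 [581.   9. 279.] [575.   3. 272.] [586.  14. 282.]
5.175 [580.48409452   9.16739635 340.69014544] [1.79914571e+02 1.16011504e-02 9.52090674e+01]
239 [581.   9. 279.] [575.   3. 272.] [587.  14. 282.]
5.225 [580.51153497   9.14393268 340.89382064] [1.79890282e+02 1.66020948e-02 9.52059917e+01]
238 [581.   9. 280.] [575.   2. 272.] [587.  14. 282.]
-40 0 []
-30 0 []
-20 0 []
-10 0 []
0 55 [622. 623. 623.]
10 426 [615. 616. 616.]
20 122 [614. 615. 615.]
30 151 [614. 614. 614.]
40 178 [613. 613. 613.]
50 150 [612. 612. 612.]
60 284 [611. 611. 611.]
70 448 [645. 645. 645.]
wrist active_handle [282. 224.] 0.94 d 230 [580.  14. 279.]
wrist passive_handle [347.  61.] 0.75 d 201 [611. 124. 280.]
wrist bolt_tip [428. 218.] 0.82 d 206 [673.  33. 301.]
wrist stile [404. 194.] 0.79 d 222 [662.  44. 280.]
wrist bolt_thumb [382. 198.] 0.87 d 247 [656.  35. 257.]
```

Request:
{"api": "arm_command", "payload": {"motion": [{"offset": [0,0,0.026],"spin": 0},{"offset": [0,0,0.026],"spin": 0},{"offset": [0,0,0.026],"spin": 0},{"offset": [0,0,0],"spin": 0}]}}

```text
time_s: 6.02
ee_pos: [578.9, 9.2, 260.2]
ee_rot: [-179.7, -0.0, 95.2]
force: [0.4, 0.9, 0.2]
gripper_width: 30.0
gripper_force: 0.0
```

```bash
cat >> h.py <<'E'
def arc(h,p,yaw,z,dqs):
    h=np.array(h,float); v=np.array(p,float)-h; o=[]
    for a in dqs:
        c,s=np.cos(np.radians(a)),np.sin(np.radians(a)); o.append((h[0]+c*v[0]-s*v[1],h[1]+s*v[0]+c*v[1],z,yaw+a))
    return o
E
python3 -c "
from h import *
st=env.state(); print(st['ee_pos'],st['force'])
plan(arc((655.5,-187),(580.5,9),95.2,262,[3,*range(9,88,6),87]))"
```

```text
[578.94867124   9.16713533 260.15226594] [0.38812292 0.86674053 0.23411734]
[{"offset":[-0.004,-0.009,-0.002],"spin":-0.052},{"offset":[-0.007,-0.021,-0.000],"spin":-0.105},{"offset":[-0.007,-0.021,-0.000],"spin":-0.105},{"offset":[-0.007,-0.021,-0.000],"spin":-0.105},{"offset":[-0.007,-0.021,-0.000],"spin":-0.105}]
[{"offset":[-0.007,-0.021,-0.000],"spin":-0.105},{"offset":[-0.007,-0.021,-0.000],"spin":-0.105},{"offset":[-0.007,-0.021,-0.000],"spin":-0.105},{"offset":[-0.007,-0.021,-0.000],"spin":-0.105},{"offset":[-0.007,-0.021,-0.000],"spin":-0.105}]
[{"offset":[-0.007,-0.021,-0.000],"spin":-0.105},{"offset":[-0.007,-0.021,-0.000],"spin":-0.105},{"offset":[-0.007,-0.021,-0.000],"spin":-0.105},{"offset":[-0.007,-0.021,-0.000],"spin":-0.105},{"offset":[-0.007,-0.021,-0.000],"spin":-0.105}]
[{"offset":[-0.000,0.000,-0.000],"spin":-0.000}]
```

Request:
{"api": "arm_command", "payload": {"motion": [{"offset": [-0.004,-0.009,-0.002],"spin": -0.052},{"offset": [-0.007,-0.021,0],"spin": -0.105},{"offset": [-0.007,-0.021,0],"spin": -0.105},{"offset": [-0.007,-0.021,0],"spin": -0.105},{"offset": [-0.007,-0.021,0],"spin": -0.105}]}}

```text
time_s: 6.65
ee_pos: [500.6, -47.0, 265.8]
ee_rot: [179.8, 0.1, 122.5]
force: [1.7, 0.5, 0.4]
gripper_width: 30.1
gripper_force: 0.8
```

```bash
python3 - <<'E'
from h import *
st=env.state(); print(st['ee_pos'],st['ee_rot'],st['force'])
i,d=env.grab_frame('side'); pp('side',['active_handle'],d)
cv2.imwrite('pics/s1.png',i[60:300,150:450])
E
```

```text
[500.57964812 -46.9774516  265.8296597 ] [1.79797563e+02 1.11485547e-01 1.22470580e+02] [1.73559352 0.47044787 0.38940274]
side active_handle [325. 195.] 0.91 d 1595 [ 545. -380.   33.]
```

View pics/s1.png

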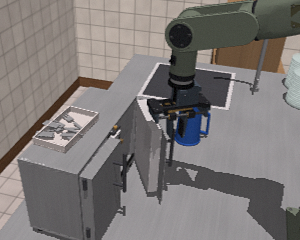

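Request:
{"api": "arm_command", "payload": {"motion": [{"offset": [-0.007,-0.021,0.001],"spin": -0.105},{"offset": [-0.007,-0.021,0.001],"spin": -0.105},{"offset": [-0.007,-0.021,0],"spin": -0.105},{"offset": [-0.007,-0.021,0],"spin": -0.105},{"offset": [-0.007,-0.021,0],"spin": -0.105}]}}

```text
time_s: 7.38
ee_pos: [451.0, -144.2, 263.1]
ee_rot: [179.9, 0.1, 152.4]
force: [1.4, 0.1, 0.2]
gripper_width: 29.8
gripper_force: 0.8
```

Request:
{"api": "arm_command", "payload": {"motion": [{"offset": [-0.007,-0.021,0],"spin": -0.105},{"offset": [-0.007,-0.021,0],"spin": -0.105},{"offset": [-0.007,-0.021,0],"spin": -0.105},{"offset": [-0.007,-0.021,0],"spin": -0.105},{"offset": [-0.007,-0.021,0],"spin": -0.105}]}}

```text
time_s: 8.0
ee_pos: [456.6, -253.7, 263.1]
ee_rot: [180.0, 0.1, -177.5]
force: [0.7, 1.6, 0.6]
gripper_width: 29.9
gripper_force: 0.8
```

Request:
{"api": "arm_command", "payload": {"motion": [{"offset": [-0.007,-0.021,0],"spin": -0.105},{"offset": [0,0,0],"spin": 0},{"offset": [0,0,-0.05],"spin": 0},{"offset": [0,0,-0.06],"spin": 0},{"offset": [0,0,0],"spin": 0}]}}

```text
time_s: 8.62
ee_pos: [464.7, -274.2, 377.7]
ee_rot: [-179.6, 0.5, -171.7]
force: [0.6, -0.5, -0.9]
gripper_width: 30.4
gripper_force: 0.0
```

```bash
python3 - <<'E'
from h import *
st=env.state(); y=st['ee_rot'][2]; st['ee_rot'][2]=y%360; print(st['time_s'],st['ee_pos'],y)
i,d=env.grab_frame('scene'); cv2.imwrite('pics/s2.png',i[60:360,60:460]);pp('scene',['active_handle','bolt_tip'],d)
plan([(615,30,372,176.6)],58,10,st)
E
```

```text
8.625 [ 464.72970825 -274.18119921  377.71485422] -171.68745833914528
scene active_handle [148. 214.] 0.62 d 1223 [ 465. -268.  273.]
scene bolt_tip [366. 143.] 0.64 d 1537 [631. 440. 129.]
[{"offset":[-0.032,0.047,0.001],"spin":0.034},{"offset":[-0.031,0.048,0.001],"spin":0.034},{"offset":[-0.029,0.049,0.001],"spin":0.034},{"offset":[-0.027,0.050,0.001],"spin":0.034},{"offset":[-0.025,0.050,0.001],"spin":0.034}]
[{"offset":[-0.024,0.051,0.001],"spin":0.034}]
```

View pics/s2.png

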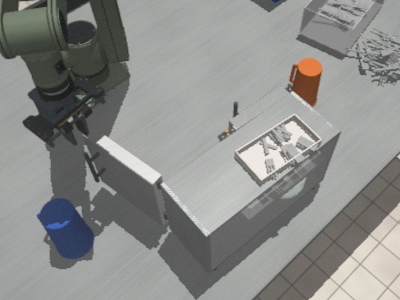

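Request:
{"api": "arm_command", "payload": {"motion": [{"offset": [-0.032,0.047,0.001],"spin": 0.034},{"offset": [-0.031,0.048,0.001],"spin": 0.034},{"offset": [-0.029,0.049,0.001],"spin": 0.034},{"offset": [-0.027,0.05,0.001],"spin": 0.034},{"offset": [-0.025,0.05,0.001],"spin": 0.034}], "jaw": 0, "newtons": 20}}

```text
time_s: 9.4
ee_pos: [587.2, -17.1, 364.9]
ee_rot: [-180.0, -0.2, 178.6]
force: [-0.1, -0.5, 0.3]
gripper_width: 0.4
gripper_force: 0.0
```

Request:
{"api": "arm_command", "payload": {"motion": [{"offset": [-0.024,0.051,0.001],"spin": 0.034},{"offset": [0,0,0],"spin": 0},{"offset": [0,0,0],"spin": 0},{"offset": [0,0,0],"spin": 0}]}}

```text
time_s: 9.9
ee_pos: [611.9, 30.1, 365.6]
ee_rot: [-180.0, -0.1, 176.6]
force: [0.4, -0.1, 0.4]
gripper_width: 0.7
gripper_force: 0.0
```

```bash
python3 - <<'E'
from h import *
st=env.state(); print(st['time_s'],st['ee_pos'],st['ee_rot'],st['gripper_width'],st['force'])
i,d=env.grab_frame('wrist'); np.save('/tmp/w.npy',d); np.save('/tmp/wi.npy',i)
pp('wrist',['passive_handle','strike','bolt_tip','stile','bolt_thumb'],d)
cv2.imwrite('pics/w3.png',i)
P=cloud('wrist',d,st)
for lo,hi in [(279,285),(287,294),(298,306),(250,260),(262,276)]:
    Q=P[(P[:,2]>lo)&(P[:,2]<hi)]
    print(lo,hi)
    for y in range(0,140,10):
        b=Q[(abs(Q[:,1]-y)<2)&(Q[:,0]>600)&(Q[:,0]<700)]
        if len(b): print(y,len(b),np.round(np.sort(b[:,0])[[0,min(1,len(b)-1),-1]]))
E
```

```text
9.9 [611.92271288  30.06324717 365.64674628] [-1.79970024e+02 -5.54052382e-02  1.76647148e+02] 0.7422135970441662 [ 0.41048074 -0.12361477  0.41296351]
wrist passive_handle [398. 210.] 0.61 d 256 [612. 122. 276.]
279 285
110 53 [647. 647. 658.]
120 99 [614. 614. 664.]
130 152 [609. 609. 665.]
287 294
110 10 [693. 693. 700.]
120 72 [688. 689. 700.]
130 67 [690. 690. 699.]
298 306
250 260
30 15 [650. 650. 661.]
70 16 [644. 644. 650.]
80 19 [645. 645. 646.]
90 17 [646. 646. 647.]
100 19 [647. 647. 648.]
110 16 [648. 648. 648.]
120 30 [612. 612. 649.]
130 22 [608. 609. 650.]
262 276
30 7 [660. 660. 661.]
70 1 [645. 645. 645.]
80 5 [645. 645. 646.]
90 1 [646. 646. 646.]
100 2 [647. 647. 647.]
110 26 [647. 647. 648.]
120 61 [611. 611. 649.]
130 32 [608. 608. 650.]
```

View pics/w3.png

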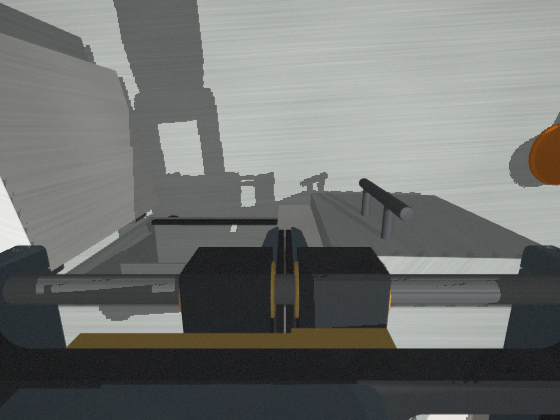

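```bash
python3 - <<'E'
from h import *
st=env.state(); d=np.load('/tmp/w.npy'); P=cloud('wrist',d,st)
for y in range(8,84,3):
    b=P[(abs(P[:,1]-y)<1.5)&(P[:,0]>630)&(P[:,0]<680)&(P[:,2]>235)&(P[:,2]<284)]
    if len(b): print(y,len(b),'x',np.round([b[:,0].min(),b[:,0].max()]),'z',np.round([b[:,2].min(),b[:,2].max()]),'thumb',((b[:,0]>648.)&(b[:,0]<658)&(b[:,2]>254)&(b[:,2]<261)).sum())
E
```

```text
29 47 x [651. 662.] z [236. 279.] thumb 8
71 55 x [645. 655.] z [235. 264.] thumb 0
74 37 x [645. 646.] z [235. 264.] thumb 0
77 37 x [645. 646.] z [236. 264.] thumb 0
80 37 x [646. 647.] z [237. 263.] thumb 0
83 37 x [646. 647.] z [236. 263.] thumb 0
```

Request:
{"api": "arm_command", "payload": {"motion": [{"offset": [0,-0.04,0],"spin": 0},{"offset": [0,-0.03,0],"spin": 0},{"offset": [0,0,0],"spin": 0},{"offset": [0,0,0],"spin": 0}]}}

```text
time_s: 10.7
ee_pos: [608.6, -38.2, 366.1]
ee_rot: [180.0, 0.0, 176.7]
force: [-0.0, 0.4, 0.9]
gripper_width: 0.2
gripper_force: 0.0
```

```bash
python3 - <<'E'
from h import *
st=env.state(); print(st['time_s'],st['ee_pos'],st['ee_rot'])
i,d=env.grab_frame('wrist'); np.save('/tmp/w.npy',d)
pp('wrist',['passive_handle','strike','bolt_tip','stile','bolt_thumb'],d)
cv2.imwrite('pics/w4.png',i)
P=cloud('wrist',d,st)
for y in range(0,84,3):
    b=P[(abs(P[:,1]-y)<1.5)&(P[:,0]>630)&(P[:,0]<690)&(P[:,2]>235)&(P[:,2]<284)]
    f=b[(b[:,2]>264)&(b[:,2]<279)]
    if len(b): print(y,len(b),'x',np.round([b[:,0].min(),b[:,0].max()]),'face',np.round(np.median(f[:,0]),1) if len(f) else '','z',np.round([b[:,2].min(),b[:,2].max()]),'thumb',((b[:,0]>646.)&(b[:,0]<657)&(b[:,2]>247)&(b[:,2]<261)).sum())
E
```

```text
10.7 [608.56175414 -38.24790692 366.06016928] [1.79962308e+02 1.27519954e-02 1.76737747e+02]
wrist passive_handle [481. 205.] 0.6 d 261 [610. 124. 270.]
30 2 x [649. 650.] face  z [245. 247.] thumb 1
33 4 x [650. 650.] face  z [245. 247.] thumb 1
36 3 x [650. 650.] face  z [246. 247.] thumb 0
39 4 x [650. 650.] face  z [247. 256.] thumb 4
42 2 x [651. 651.] face  z [253. 257.] thumb 2
48 21 x [663. 664.] face 662.9 z [239. 278.] thumb 0
51 66 x [663. 664.] face 663.3 z [235. 278.] thumb 0
54 67 x [663. 664.] face 663.5 z [236. 277.] thumb 0
57 62 x [663. 665.] face 663.7 z [235. 277.] thumb 0
60 59 x [663. 665.] face 663.8 z [235. 278.] thumb 0
63 67 x [664. 665.] face 664.1 z [235. 277.] thumb 0
66 62 x [664. 665.] face 664.4 z [237. 277.] thumb 0
69 535 x [645. 665.] face 654.2 z [235. 284.] thumb 71
72 134 x [644. 662.] face 644.8 z [235. 284.] thumb 0
75 135 x [644. 662.] face 645.1 z [236. 284.] thumb 0
78 134 x [645. 662.] face 645.4 z [235. 284.] thumb 0
81 137 x [645. 662.] face 645.5 z [236. 284.] thumb 0
```

View pics/w4.png

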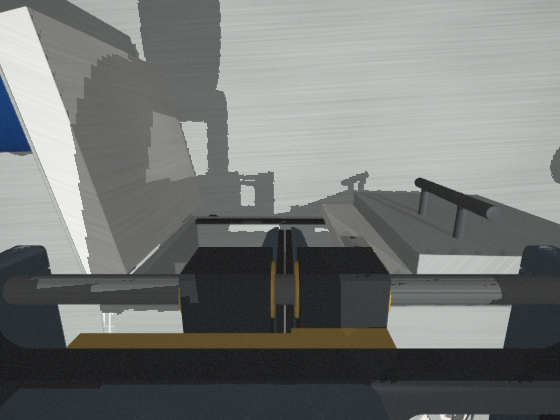

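```bash
python3 - <<'E'
from h import *
plan([(634,35.5,330,176.4),(634,35.5,278,176.4)],30)
E
```

```text
[{"offset":[-0.007,0.025,0.012],"spin":0.002},{"offset":[-0.007,0.025,0.012],"spin":0.002},{"offset":[-0.007,0.025,0.012],"spin":0.002},{"offset":[0.000,0.000,0.026],"spin":-0.000},{"offset":[0.000,0.000,0.026],"spin":-0.000}]
```

Request:
{"api": "arm_command", "payload": {"motion": [{"offset": [-0.007,0.025,0.012],"spin": 0.002},{"offset": [-0.007,0.025,0.012],"spin": 0.002},{"offset": [-0.007,0.025,0.012],"spin": 0.002},{"offset": [0,0,0.026],"spin": 0},{"offset": [0,0,0.026],"spin": 0}]}}

```text
time_s: 11.62
ee_pos: [634.1, 35.9, 277.2]
ee_rot: [-180.0, 0.0, 176.5]
force: [0.0, 0.3, 0.8]
gripper_width: 0.5
gripper_force: 0.0
```

Request:
{"api": "arm_command", "payload": {"motion": [{"offset": [0,0,0],"spin": 0},{"offset": [0,0,0],"spin": 0},{"offset": [-0.002,0,0],"spin": 0},{"offset": [-0.002,0,0],"spin": 0}]}}

```text
time_s: 12.12
ee_pos: [638.5, 34.7, 279.0]
ee_rot: [180.0, 0.1, 176.4]
force: [0.4, 0.5, -0.5]
gripper_width: 0.3
gripper_force: 0.0
```

Request:
{"api": "arm_command", "payload": {"motion": [{"offset": [-0.002,0,0],"spin": 0},{"offset": [-0.002,0,0],"spin": 0},{"offset": [-0.002,0,0],"spin": 0},{"offset": [0,0,0],"spin": 0}]}}

```text
time_s: 12.62
ee_pos: [642.9, 34.4, 278.0]
ee_rot: [-180.0, -0.2, 176.4]
force: [-4.8, 0.7, 3.1]
gripper_width: 0.8
gripper_force: 2.6
```

```bash
python3 - <<'E'
from h import *
st=env.state(); print(st['time_s'],st['ee_pos'],st['ee_rot'],st['force'])
i,d=env.grab_frame('side'); 
pp('side',['strike','bolt_tip'],d)
cv2.imwrite('pics/s3.png',cv2.resize(i[120:270,170:370],(800,600),interpolation=cv2.INTER_CUBIC))
E
```

```text
12.625 [642.86673587  34.35899674 278.02140405] [-1.79987630e+02 -1.50124774e-01  1.76400430e+02] [-4.84548175  0.67423398  3.0787184 ]
side strike [264. 188.] 0.88 d 1047 [645. 114. 348.]
side bolt_tip [273. 218.] 0.64 d 1079 [614. 128. 265.]
```

View pics/s3.png

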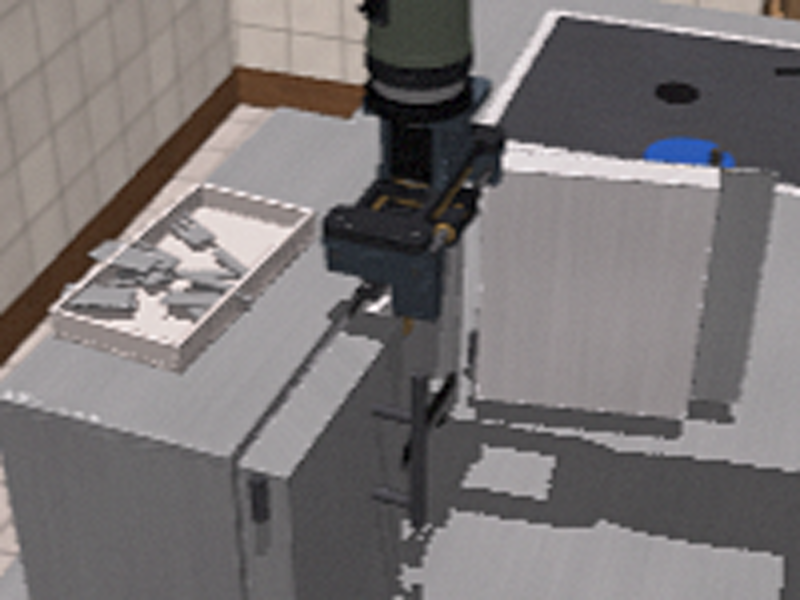

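Request:
{"api": "arm_command", "payload": {"motion": [{"offset": [-0.002,0,0],"spin": 0},{"offset": [-0.002,0,0],"spin": 0},{"offset": [0,0,0],"spin": 0}]}}

```text
time_s: 13.15
ee_pos: [645.1, 34.2, 278.0]
ee_rot: [-180.0, -0.4, 176.4]
force: [-9.8, 0.3, 4.0]
gripper_width: 0.5
gripper_force: 4.8
```

Request:
{"api": "arm_command", "payload": {"motion": [{"offset": [-0.002,0,0],"spin": 0},{"offset": [-0.001,0,0],"spin": 0},{"offset": [0,0,0],"spin": 0}]}}

```text
time_s: 13.52
ee_pos: [647.0, 34.1, 278.0]
ee_rot: [-180.0, -0.5, 176.4]
force: [-12.3, 0.9, 5.0]
gripper_width: 0.7
gripper_force: 6.2
```

Request:
{"api": "arm_command", "payload": {"motion": [{"offset": [-0.002,0,0],"spin": 0},{"offset": [-0.002,0,0],"spin": 0},{"offset": [0,0,0],"spin": 0}]}}

```text
time_s: 13.9
ee_pos: [647.2, 34.1, 278.2]
ee_rot: [-180.0, -1.0, 176.4]
force: [-20.9, 1.6, 9.0]
gripper_width: 0.5
gripper_force: 11.2
```

Request:
{"api": "arm_command", "payload": {"motion": [{"offset": [-0.001,0,0],"spin": 0},{"offset": [-0.001,0,0],"spin": 0},{"offset": [0,0,0],"spin": 0}]}}

```text
time_s: 14.28
ee_pos: [647.2, 34.0, 278.2]
ee_rot: [-179.9, -1.3, 176.4]
force: [-26.8, 0.7, 11.2]
gripper_width: 0.6
gripper_force: 13.7
```

Request:
{"api": "arm_command", "payload": {"motion": [{"offset": [0,0,0.003],"spin": 0},{"offset": [0,0,0.003],"spin": 0},{"offset": [0,0,0.003],"spin": 0},{"offset": [0,0,0],"spin": 0}]}}

```text
time_s: 14.78
ee_pos: [647.2, 34.2, 272.1]
ee_rot: [-180.0, -1.1, 176.4]
force: [-31.4, 1.4, 21.0]
gripper_width: 0.3
gripper_force: 15.6
```

Request:
{"api": "arm_command", "payload": {"motion": [{"offset": [0,0,0.003],"spin": 0},{"offset": [0,0,0.003],"spin": 0},{"offset": [0,0,0]}]}}

```text
invalid input at $.motion[2]: expected keys offset, spin
```

Request:
{"api": "arm_command", "payload": {"motion": [{"offset": [0.002,0,0.002],"spin": 0},{"offset": [0,0,0.002],"spin": 0},{"offset": [0,0,0.002],"spin": 0},{"offset": [0,0,0],"spin": 0}]}}

```text
time_s: 15.28
ee_pos: [647.1, 34.2, 267.1]
ee_rot: [-180.0, -0.8, 176.4]
force: [-27.0, 0.2, 21.7]
gripper_width: 0.5
gripper_force: 15.9
```

Request:
{"api": "arm_command", "payload": {"motion": [{"offset": [0,0,0.002],"spin": 0},{"offset": [0,0,0.002],"spin": 0},{"offset": [0,0,0.002],"spin": 0},{"offset": [0,0,0],"spin": 0}]}}

```text
time_s: 15.78
ee_pos: [647.0, 34.2, 262.0]
ee_rot: [-180.0, -0.8, 176.4]
force: [-29.0, 0.1, 25.3]
gripper_width: 0.7
gripper_force: 17.5
```

Request:
{"api": "arm_command", "payload": {"motion": [{"offset": [0,0,0.002],"spin": 0},{"offset": [0,0,0.002],"spin": 0},{"offset": [0,0,0],"spin": 0}]}}

```text
time_s: 16.15
ee_pos: [647.0, 34.2, 258.4]
ee_rot: [-180.0, -0.7, 176.4]
force: [-29.0, 1.8, 27.2]
gripper_width: 0.5
gripper_force: 18.6
```

Request:
{"api": "arm_command", "payload": {"motion": [{"offset": [0.002,0,0.002],"spin": 0},{"offset": [0,0,0.002],"spin": 0},{"offset": [0,0,0],"spin": 0}]}}

```text
time_s: 16.52
ee_pos: [646.9, 34.2, 253.1]
ee_rot: [-180.0, -0.5, 176.4]
force: [-22.8, 1.7, 21.2]
gripper_width: 0.5
gripper_force: 15.3
```

Request:
{"api": "arm_command", "payload": {"motion": [{"offset": [0,0,0.002],"spin": 0},{"offset": [0,0,0],"spin": 0}]}}

```text
time_s: 16.77
ee_pos: [646.9, 34.2, 252.1]
ee_rot: [180.0, -0.5, 176.4]
force: [-25.6, 0.8, 24.5]
gripper_width: 0.1
gripper_force: 19.1
```

Request:
{"api": "arm_command", "payload": {"motion": [{"offset": [0,0,0.001],"spin": 0},{"offset": [0,0,0.001],"spin": 0},{"offset": [0,0,0],"spin": 0}]}}

```text
time_s: 17.15
ee_pos: [646.9, 34.2, 252.0]
ee_rot: [180.0, -0.4, 176.4]
force: [-26.8, 0.6, 30.8]
gripper_width: 0.3
gripper_force: 19.2
```

Request:
{"api": "arm_command", "payload": {"motion": [{"offset": [0,0,-0.006],"spin": 0},{"offset": [0.008,0,-0.004],"spin": 0},{"offset": [0.015,0,-0.01],"spin": 0},{"offset": [0.02,0,-0.05],"spin": 0},{"offset": [0.01,0,-0.045],"spin": 0}]}}

```text
time_s: 17.77
ee_pos: [599.6, 37.1, 362.4]
ee_rot: [180.0, 0.2, 176.4]
force: [-0.2, -0.0, 0.3]
gripper_width: 0.6
gripper_force: 0.0
```

```bash
python3 - <<'E'
from h import *
st=env.state(); print(st['time_s'],st['ee_pos'],st['ee_rot'],st['force'])
# passive hinge check, target over passive handle
i,d=env.grab_frame('side'); pp('side',['passive_handle','bolt_tip'],d); P=cloud('side',d)
Q=P[(P[:,2]>268)&(P[:,2]<286)&(abs(P[:,0]-608)<22)&(abs(P[:,1]-122)<25)]
if len(Q): print(len(Q),np.round(Q.mean(0)),np.round(Q.min(0)),np.round(Q.max(0)))
plan([(600,100,370,150),(600,125,370,84)],40)
E
```

```text
17.775 [599.64460973  37.10492194 362.44915725] [179.99450283   0.18781556 176.40509714] [-0.16020036 -0.0254476   0.32746957]
side passive_handle [274. 216.] 0.78 d 1074 [611. 128. 272.]
21 [607. 130. 276.] [602. 124. 268.] [611. 134. 284.]
[{"offset":[0.002,0.021,-0.002],"spin":0.154},{"offset":[0.005,0.020,-0.002],"spin":0.154},{"offset":[0.008,0.019,-0.002],"spin":0.154},{"offset":[0.002,0.003,-0.000],"spin":0.165},{"offset":[0.002,0.003,-0.000],"spin":0.165}]
[{"offset":[0.003,0.002,-0.000],"spin":0.165},{"offset":[0.003,0.002,-0.000],"spin":0.165},{"offset":[0.003,0.001,-0.000],"spin":0.165},{"offset":[0.003,0.001,-0.000],"spin":0.165},{"offset":[0.004,0.000,-0.000],"spin":0.165}]
```

Request:
{"api": "arm_command", "payload": {"motion": [{"offset": [0.002,0.021,-0.002],"spin": 0.154},{"offset": [0.005,0.02,-0.002],"spin": 0.154},{"offset": [0.008,0.019,-0.002],"spin": 0.154},{"offset": [0.002,0.003,0],"spin": 0.165},{"offset": [0.002,0.003,0],"spin": 0.165}], "jaw": 0.03}}

```text
time_s: 18.55
ee_pos: [598.5, 107.0, 364.6]
ee_rot: [-179.9, -0.0, 130.7]
force: [0.7, -0.7, -0.6]
gripper_width: 30.3
gripper_force: 0.0
```

Request:
{"api": "arm_command", "payload": {"motion": [{"offset": [0.003,0.002,0],"spin": 0.165},{"offset": [0.003,0.002,0],"spin": 0.165},{"offset": [0.003,0.001,0],"spin": 0.165},{"offset": [0.003,0.001,0],"spin": 0.165},{"offset": [0.004,0,0],"spin": 0.165}]}}

```text
time_s: 19.18
ee_pos: [598.1, 124.1, 364.6]
ee_rot: [-179.9, 0.0, 83.4]
force: [-0.2, 1.0, -0.6]
gripper_width: 30.2
gripper_force: 0.0
```

Request:
{"api": "arm_command", "payload": {"motion": [{"offset": [0,0,0],"spin": 0},{"offset": [0,0,0],"spin": 0}]}}

```text
time_s: 19.42
ee_pos: [597.9, 123.9, 365.3]
ee_rot: [-180.0, 0.0, 83.9]
force: [-0.5, 0.2, 1.1]
gripper_width: 29.7
gripper_force: 0.0
```

```bash
python3 - <<'E'
from h import *
st=env.state(); print(st['time_s'],st['ee_pos'],st['ee_rot'],st['gripper_width'])
i,d=env.grab_frame('wrist'); cv2.imwrite('pics/w5.png',i)
pp('wrist',['passive_handle','bolt_tip','bolt_thumb','stile','strike'],d); P=cloud('wrist',d,st)
Q=P[(P[:,2]>270)&(P[:,2]<286)&(abs(P[:,0]-608)<22)&(abs(P[:,1]-125)<25)]
if len(Q): print(len(Q),np.round(Q.mean(0)),np.round(Q.min(0)),np.round(Q.max(0)))
P=P[(P[:,2]>275)&(P[:,2]<286)]
for y in range(70,180,15):
    b=P[(abs(P[:,1]-y)<3)&(P[:,0]>622)]; print(y,len(b),np.round(np.sort(b[:,0])[:3]))
E
```

```text
19.425 [597.93765727 123.91040005 365.31588077] [-1.79969921e+02  2.65855505e-02  8.38852631e+01] 29.73202474705807
wrist passive_handle [299. 207.] 0.59 d 251 [612. 134. 280.]
wrist stile [299. 206.] 0.67 d 254 [612. 134. 277.]
199 [612. 130. 279.] [606. 123. 270.] [617. 135. 282.]
70 0 []
85 0 []
100 336 [644. 644. 644.]
115 364 [645. 645. 645.]
130 381 [647. 647. 647.]
145 394 [648. 648. 648.]
160 411 [649. 650. 650.]
175 434 [651. 651. 651.]
```

View pics/w5.png

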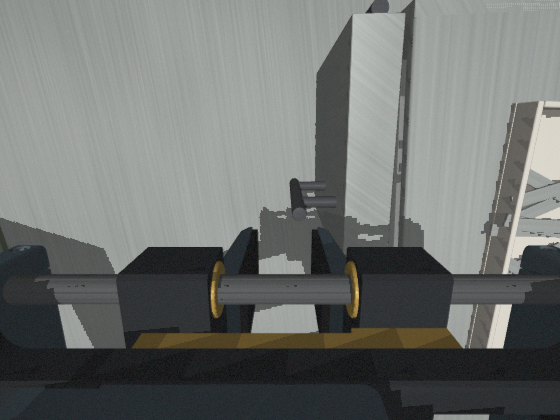

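```bash
python3 - <<'E'
from h import *
plan([(611.5,129,340,84.5),(611.5,129,262,84.5)],40)
st=env.state(); st['ee_pos']=np.array([611.5,129,262]); st['ee_rot'][2]=84.5
plan([(x,y,z,84.5+(w-84.5)*0.88) for x,y,z,w in arc((678.3,263.4),(611.5,129),84.5,262,[-2,-5,*range(-12,-100,-7)])],58,10,st)
E
```

```text
[{"offset":[0.006,0.013,0.026],"spin":-0.013},{"offset":[0.000,0.000,0.039],"spin":-0.000},{"offset":[0.000,0.000,0.039],"spin":-0.000}]
[{"offset":[0.002,-0.005,-0.000],"spin":0.031},{"offset":[0.003,-0.007,-0.000],"spin":0.046},{"offset":[0.008,-0.017,-0.000],"spin":0.108},{"offset":[0.008,-0.016,-0.000],"spin":0.108},{"offset":[0.008,-0.016,-0.000],"spin":0.108}]
[{"offset":[0.008,-0.016,-0.000],"spin":0.108},{"offset":[0.009,-0.016,-0.000],"spin":0.108},{"offset":[0.009,-0.016,-0.000],"spin":0.108},{"offset":[0.009,-0.016,-0.000],"spin":0.108},{"offset":[0.009,-0.016,-0.000],"spin":0.108}]
[{"offset":[0.010,-0.016,-0.000],"spin":0.108},{"offset":[0.010,-0.015,-0.000],"spin":0.108},{"offset":[0.010,-0.015,-0.000],"spin":0.108},{"offset":[0.010,-0.015,-0.000],"spin":0.108},{"offset":[0.011,-0.015,-0.000],"spin":0.108}]
```

Request:
{"api": "arm_command", "payload": {"motion": [{"offset": [0.006,0.013,0.026],"spin": -0.013},{"offset": [0,0,0],"spin": 0},{"offset": [0,0,0.039],"spin": 0},{"offset": [0,0,0.039],"spin": 0},{"offset": [0,0,0],"spin": 0}]}}

```text
time_s: 20.35
ee_pos: [610.3, 128.4, 260.7]
ee_rot: [-179.8, 0.1, 84.5]
force: [-0.5, 0.3, 1.8]
gripper_width: 29.8
gripper_force: 0.0
```

Request:
{"api": "arm_command", "payload": {"motion": [{"offset": [0.002,-0.005,0],"spin": 0.031},{"offset": [0.003,-0.007,0],"spin": 0.046},{"offset": [0,0,0],"spin": 0}]}}

```text
time_s: 20.72
ee_pos: [600.3, 135.3, 264.2]
ee_rot: [179.8, -0.1, 80.1]
force: [-0.3, 0.3, -0.1]
gripper_width: 29.7
gripper_force: 0.0
```

Request:
{"api": "arm_command", "payload": {"motion": [{"offset": [0.008,-0.017,0],"spin": 0.108},{"offset": [0.008,-0.016,0],"spin": 0.108},{"offset": [0.008,-0.016,0],"spin": 0.108}]}}

```text
time_s: 21.1
ee_pos: [560.5, 171.1, 263.6]
ee_rot: [179.8, -0.1, 61.3]
force: [2.0, -0.7, 0.7]
gripper_width: 29.9
gripper_force: 1.1
```

```bash
python3 - <<'E'
from h import *
st=env.state(); print(st['ee_pos'],st['force'])
i,d=env.grab_frame('side'); pp('side',['passive_handle','bolt_tip','bolt_thumb','stile'],d); P=cloud('side',d)
Q=P[(P[:,2]>278)&(P[:,2]<286)&(P[:,0]<640)&(P[:,1]<250)&(P[:,1]>30)]
print(len(Q),np.round(Q[::max(1,len(Q)//12)]).tolist())
cv2.imwrite('pics/s5.png',cv2.resize(i[120:270,170:370],(800,600),interpolation=cv2.INTER_CUBIC))
E
```

```text
[560.54540927 171.12076061 263.59334404] [ 2.01276584 -0.731242    0.6995049 ]
side passive_handle [284. 228.] 0.7 d 1041 [572. 165. 265.]
side bolt_thumb [287. 229.] 0.26 d 1036 [562. 168. 267.]
433 [[625.0, 131.0, 284.0], [609.0, 138.0, 282.0], [628.0, 159.0, 282.0], [619.0, 167.0, 283.0], [609.0, 173.0, 283.0], [614.0, 184.0, 283.0], [624.0, 195.0, 282.0], [636.0, 217.0, 283.0], [82.0, 116.0, 283.0], [66.0, 167.0, 279.0], [-24.0, 146.0, 286.0], [-9.0, 151.0, 283.0], [-57.0, 135.0, 279.0]]
```

View pics/s5.png

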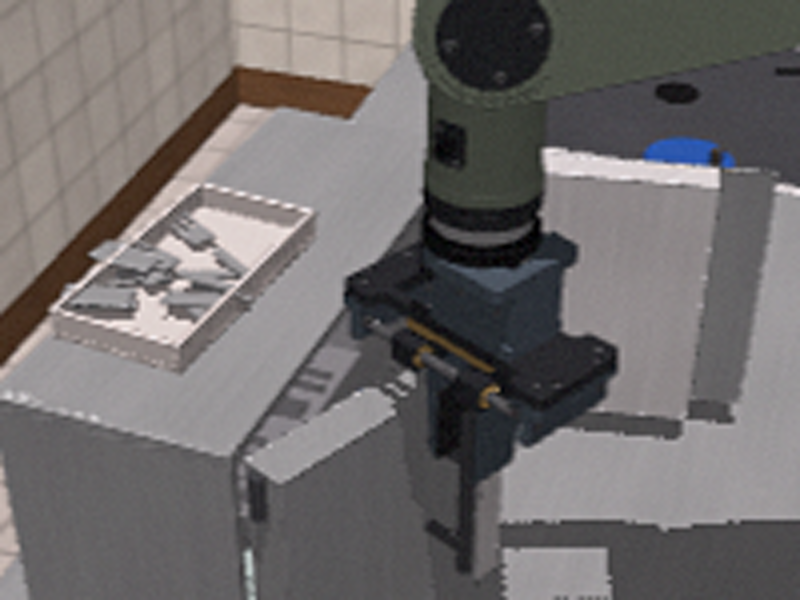

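The passive leaf is unbolted and swinging with the hand: its top edge runs from (260,460) to (400,385), and the bar is held at (465,520).

Request:
{"api": "arm_command", "payload": {"motion": [{"offset": [0.008,-0.016,0],"spin": 0.108},{"offset": [0.009,-0.016,0],"spin": 0.108},{"offset": [0.009,-0.016,0],"spin": 0.108},{"offset": [0.009,-0.016,0],"spin": 0.108},{"offset": [0.009,-0.016,0],"spin": 0.108}]}}

```text
time_s: 21.98
ee_pos: [529.5, 255.1, 262.1]
ee_rot: [179.9, -0.0, 30.4]
force: [1.8, -1.7, 0.6]
gripper_width: 29.8
gripper_force: 1.3
```

Request:
{"api": "arm_command", "payload": {"motion": [{"offset": [0.01,-0.016,0],"spin": 0.108},{"offset": [0.01,-0.015,0],"spin": 0.108},{"offset": [0.01,-0.015,0],"spin": 0.108},{"offset": [0.01,-0.015,0],"spin": 0.108},{"offset": [0.011,-0.015,0],"spin": 0.108}]}}

```text
time_s: 22.6
ee_pos: [553.4, 341.9, 261.9]
ee_rot: [179.9, 0.0, -0.5]
force: [0.3, -2.2, 0.9]
gripper_width: 30.2
gripper_force: 1.1
```

Request:
{"api": "arm_command", "payload": {"motion": [{"offset": [0.008,-0.013,0],"spin": 0},{"offset": [0,0,0],"spin": 0},{"offset": [0,0,-0.05],"spin": 0},{"offset": [0,0,-0.06],"spin": 0},{"offset": [-0.02,0,-0.03],"spin": 0}]}}

```text
time_s: 23.22
ee_pos: [542.0, 355.4, 405.3]
ee_rot: [-179.8, -0.3, -0.3]
force: [0.4, -0.1, -0.6]
gripper_width: 30.2
gripper_force: 0.0
```

Request:
{"api": "arm_command", "payload": {"motion": [{"offset": [-0.05,0.03,0],"spin": -0.1},{"offset": [-0.05,0.04,0],"spin": -0.1},{"offset": [-0.02,0.05,0],"spin": -0.1},{"offset": [0,0,0],"spin": 0}]}}

```text
time_s: 23.72
ee_pos: [434.5, 226.9, 403.5]
ee_rot: [180.0, -0.1, 16.7]
force: [0.6, 1.2, 0.9]
gripper_width: 30.1
gripper_force: 0.0
```

```bash
python3 - <<'E'
from h import *
st=env.state(); print(st['time_s'],st['ee_pos'],st['force'])
ims=[]
for c in ['scene','side']:
    i,d=env.grab_frame(c); ims.append(i)
    pp(c,['active_handle','passive_handle','bolt_tip','bolt_thumb','tray_mid'],d); P=cloud(c,d)
    for nm,zt,x,y in [('blue',190,500,-413),('orange',165,609,475)]:
        Q=P[(abs(P[:,2]-zt)<4)&(np.hypot(P[:,0]-x,P[:,1]-y)<70)]
        if len(Q): print(c,nm,len(Q),cv2.minEnclosingCircle(Q[:,:2].astype(np.float32))[0])
    for h,s in [((655.5,-187),'act'),((680,262),'pas')]:
        Q=P[(P[:,2]>277)&(P[:,2]<286)&(np.hypot(P[:,0]-h[0],P[:,1]-h[1])<240)&(np.hypot(P[:,0]-h[0],P[:,1]-h[1])>60)&(P[:,0]<635)][:,:2]
        if len(Q)>5: l=cv2.fitLine(Q.astype(np.float32),cv2.DIST_HUBER,0,.01,.01).ravel(); print(s,len(Q),np.degrees(np.arctan2(l[1],l[0])))
cv2.imwrite('pics/end.png',np.hstack([ims[0][60:360,60:460],ims[1][80:380,100:500]]))
E
```

```text
23.725 [434.54555639 226.90572765 403.48648716] [0.64793804 1.20126799 0.91387871]
scene active_handle [147. 214.] 0.91 d 1221 [ 465. -268.  275.]
scene passive_handle [334. 117.] 0.9 d 1428 [555. 350. 257.]
scene tray_mid [337. 206.] 0.72 d 1204 [795.  94. 294.]
scene blue 794 (500.6392822265625, -413.6795349121094)
scene orange 331 (610.377197265625, 475.27752685546875)
act 684 10.201589
pas 497 -12.337868
side active_handle [347. 164.] 0.83 d 751 [417. 276. 552.]
side passive_handle [266. 275.] 0.66 d 956 [574. 309. 223.]
side bolt_tip [234. 241.] 0.57 d 967 [671. 275. 283.]
side bolt_thumb [310. 288.] 0.49 d 907 [458. 330. 235.]
side tray_mid [215. 187.] 0.63 d 1125 [806.  90. 305.]
side orange 842 (608.4249267578125, 473.5867614746094)
act 75 17.367746
pas 773 -11.460063
```

View pics/end.png

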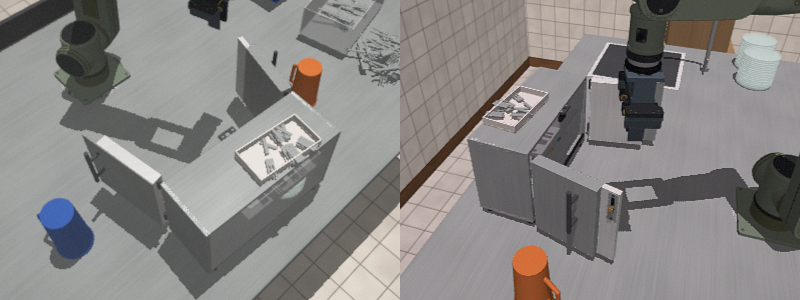

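The final view shows both leaves open past square, at about (125,165) and (260,75) in the left half. The thumb piece at (611,208) is low, at 235 mm, and the pitchers and tray have not moved.

```bash
python3 -c "
from h import *
print(env.job_done())"
```

```text
the job is handed in; nothing more can be done
None
```

I handed the job in at about 24 s: both leaves stand open past square, the bolt was pushed to its lower stop and still looked fully withdrawn, the pitchers and tray have not visibly moved, and the hand is clear.

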